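# Push the used culture dishes through the discard chute

### The job

Discard the three used dishes with red agar: with the fingertips, push each one gently along the steel tray and through its narrow throat so that it drops into the yellow waste tub, only one dish in the throat at a time. Push only, do not grip or lift any dish. Leave the blue-green dish where it stands on the tray, do not disturb the oil bottle, slide box and jar, and finish with the hand clear of everything.

Things in the scene. Friction and masses are not known exactly. Their poses are not given: they have to be found in the camera images.
- chute: Fixed steel discard tray with a waste tub under its end. Origin on the bench (z 0) below mid-tray; +x is the way dishes are pushed, y runs across. In mm in this frame: flat deck 70 above the bench, x -150 to the drop edge at x 100, 290 wide (y -145 to 145), with rims round it 14 above the deck. Place and turn on the bench vary.
- throat (a point): Point on the deck in the middle of the throat's entry (tray x 75, y 0 mm), axes as the tray. Two straight upright white fences on the deck, 3 mm thick and 14 mm high, run from tray (x -50, y +-145) to (x 75, y +-23.5) and funnel into the throat, a straight passage 47 mm wide and open above, from x 75 to x 100.
- lip (a point): Point on the deck surface at the middle of the drop edge where the throat ends (tray x 100, y 0 mm), axes as the tray. A dish whose centre passes this edge tips over it into the tub.
- tub (a point): Middle of the floor of the open yellow tub (tray x 138, y 0, 5 mm above the bench), axes as the tray. Inside it measures tray x 88 to 187, y -51 to 51 mm; its walls beyond the drop edge rise to 80 mm above the bench. Part of the tray unit, fixed.
- red_a: Used dish, to be discarded: closed round culture dish, 38 mm across and 12 mm high, 11 to 20 g, clear plastic with dark red agar filling it; stands flat on the tray's deck at the start. Slides easily on the steel. Origin: centre of its underside, z up.
- red_b: Used dish, to be discarded: closed round culture dish, 38 mm across and 12 mm high, 11 to 20 g, clear plastic with dark red agar filling it; stands flat on the tray's deck at the start. Slides easily on the steel. Origin: centre of its underside, z up.
- red_c: Used dish, to be discarded: closed round culture dish, 38 mm across and 12 mm high, 11 to 20 g, clear plastic with dark red agar filling it; stands flat on the tray's deck at the start. Slides easily on the steel. Origin: centre of its underside, z up.
- green: Dish to be kept: closed round culture dish, 38 mm across and 12 mm high, 11 to 20 g, clear plastic with blue-green agar filling it; stands flat on the tray's deck at the start. Slides easily on the steel. Origin: centre of its underside, z up. It stands at one or the other end of the row of four, left of or right of the red ones.
- oil: Bystander: brown immersion-oil bottle with black cap and white band, 32 mm across, 74 mm high, on the bench beside the tub. Origin: centre of its underside.
- slides: Bystander: white and blue slide box 86 x 33 x 38 mm on the bench on the tub's other side. Origin: centre of its underside.
- jar: Bystander: white specimen jar with pink lid, 48 mm across, 62 mm high, on the bench behind the tray's closed end. Origin: centre of its underside.
Things that resemble listed ones, but are neither listed nor needed, are in the scene too. What is shaped like the red_b but purple is not meant. What is shaped like the red_c but purple is not meant.

How it is judged:
By the outcome, as a careful person would: the job done as asked, in the order asked, and still so for the second after the job is handed in, with the robot touching nothing.
It also fails if it takes over 72 s, if anything falls off the work surface, if the arm or the gripper's body presses on something with over 40 N, if the wrist force passes 120 N, or if a joint passes its speed limit or range.

### The arm

A 6-joint arm with a two-finger parallel gripper is mounted at the origin on the work surface. World frame = base frame: x ahead of the robot, y to its left, z up, the work surface at z = 0. Lengths are in mm, angles in rad, forces in N, time in s.
With the tool pointing down it reaches from about 350 to 875 mm from the base axis. Payload 4.2 kg.
Tool frame: the origin (TCP) lies midway between the tips of the shut fingers; the grasp point (between the pads) lies 19 mm behind it; z points along the fingers, y is the direction in which the jaws open and shut (so a half turn about z gives the same grasp; the last joint's range is limited). The gripper opens to 85 mm and grips with 20 to 120 N. Pads are 22 mm wide; open, the fingers measure 114 mm over their backs; the gripper's body (76 mm by 85 mm) begins 54 mm behind the grasp point. The pads swing forward as they close: fully open they stand 13 mm farther back than shut.
Start: joints at [1.473, 0.385, 0.008, 0, -1.194, -0.259], TCP at [218.266, 585.627, 231.312] pointing down, gripper open.
Joint ranges: [-3.14, 3.14], [-1.21, 2.06], [-1.07, 1.41], [-3.16, 2.05], [-2.99, -0.16], [-3.1, 3.1]. Speed limits (rad/s): [2.79, 2.79, 3.14, 3.14, 3.14, 3.14].

### API

Orientations are given as a unit quaternion [x, y, z, w].
In Python, from bench import arm, eyes, nets gives the robot as it stands.
- The arm moves only by the tool jog_arm, never from a script. Its argument "rows" is a list of rows, each a list of 3 entries, a list of its own where there are three numbers: the shift along the tool's x, y, z in cm, then the turn, a rotation vector about the tool's x, y, z in degrees, then the finger opening in cm, from 0 to 8.54. In form: [[[x, y, z], [ax, ay, az], jaw], ...]. A call has 1 to 10 rows; each row shifts and turns the commanded pose from where the row before left it, along the tool's axes as they then stand; what a row does not reach is not made up. A row lasts 1/8 s, in which the tool goes at most 62.5 mm and 10.7 degrees, less where a joint would pass 70% of its speed; a pose out of reach is approached as far as the arm can. A call with a gripper value outside its range is refused whole. The fingers move at their own pace and stop on an object; the grip force is fixed at half the most. Time passes only in rows, so rows that do not move let the fingers close. It gives the time, the measured TCP pose, the force and the opening at its end, in the units of the state.
- arm.read_state(): the state, without advancing time (a new reading comes with each control period).
- eyes.get_image(name): name is "scene" or "top"; returns the picture (384x512x3 uint8, red, green, blue); there is no depth.
- eyes.camera_model(name): a dict with "K" (3x3 intrinsics, pixels), "k1" (the pictures are not rectified: a ray, as slopes to the right and down, at radius r is drawn at 1 + k1 r^2 times it, then the intrinsics apply), "rvec" (rotation vector, rad) and "tvec" (3), from world to camera coordinates, as OpenCV has them. Camera axes: x right, y down, z forward; pixel columns grow to the right and rows downward; lengths in mm; the calibration is good to about 2 mm. A picture is of the moment at which its call begins. camera_model takes no time and is no camera call.
- arm.job_done(): hands the job in, once; it reports no verdict.
Trained networks look in the newest picture that a camera, given by its name, has taken for a name from the list of things; names that differ only in an ending like _2 or _b are one class to them, and where a whole thing is asked for, a point or a joint stands for the part that bears it (a point fixed in the world has none). Each returns a list of dicts, best first, with "conf" (0 to 1); they miss things now and then, are a little off and sometimes report something else, mostly with a low value. They report only what shows in the picture. A call takes as long as a camera call. They do not tell look-alikes from the thing itself.
- nets.boxes_of(camera, name): "position" ([column, row] as shares, 0 to 1, of the picture: columns of its width, rows of its height, amid what is visible of it).
The state is a dict: "clock": time; "joints": joint angles; "joint_vel": joint speeds; "joint_efforts": joint torques, N m; "position": TCP position; "ee_rot": TCP orientation; "contact_force": force on the tool from outside, world axes, zero at the start; "wrist_torque": the same for the moment, N m; "gripper_width": finger opening in mm.
Only numpy, scipy, OpenCV 4.12 (cv2) and the standard library are available. Lean on these libraries where they do the work, as an engineer would, in place of code of your own. Each camera call takes 0.05 s, during which the arm holds its last target.

## Working session

There is one attempt and no reset: what is moved stays moved. The work goes in short steps, Python scripts to look and compute and a tool call to move; the robot and the scene stay as the last step left them, time stands still between calls to the robot, and variables do not carry over. Pictures are saved under pics/ and viewed, and the job is handed in when it is done.

Besides the shell and the picture viewer there is one more tool, called after "Call:" as name([rows], argument=value, ...), one row to a line, values as JSON. jog_arm: Moves the arm, as the interface text tells. Its arguments: {"type":"object","properties":{"rows":{"type":"array","items":{"type":"array"}}},"required":["rows"]}

```bash
mkdir -p pics; ls; python3 - <<'E'
from bench import arm, eyes, nets
import cv2
for c in ["top","scene"]:
    im=eyes.get_image(c); cv2.imwrite(f"pics/{c}0.png",im[:,:,::-1])
    m=eyes.camera_model(c); print(c,m)
    for n in ["red_a","green","chute","oil","slides","jar"]:
        print(c,n,[( [round(d["position"][0]*512),round(d["position"][1]*384)],round(d["conf"],2)) for d in nets.boxes_of(c,n)])
print(arm.read_state())
E
```

```text
pics
top {'K': array([[459.16090371,   0.        , 256.75165858],
       [  0.        , 459.16090371, 191.39352708],
       [  0.        ,   0.        ,   1.        ]]), 'k1': -0.022737960999347048, 'rvec': array([ 2.17605456, -2.15954045,  0.06272608]), 'tvec': array([ 38.031984  , 588.93276328, 851.37939813])}
top red_a [([160, 203], 0.69), ([245, 174], 0.67), ([368, 172], 0.64), ([280, 171], 0.63)]
top green [([206, 170], 0.74)]
top chute []
top oil [([317, 311], 0.61)]
top slides [([204, 303], 0.74)]
top jar [([279, 114], 0.77)]
scene {'K': array([[367.75790533,   0.        , 259.35779013],
       [  0.        , 367.75790533, 195.51322768],
       [  0.        ,   0.        ,   1.        ]]), 'k1': 0.013823946652190706, 'rvec': array([ 2.10853599,  1.15719631, -0.46086796]), 'tvec': array([-340.616318  , -270.36467645, 1159.41503677])}
scene red_a [([184, 281], 0.83), ([234, 226], 0.76), ([282, 202], 0.73)]
scene green [([310, 197], 0.53)]
scene chute [([245, 198], 0.91)]
scene oil [([175, 174], 0.69), ([282, 203], 0.53), ([311, 196], 0.27)]
scene slides [([252, 149], 0.71), ([311, 196], 0.66)]
scene jar [([290, 272], 0.89)]
{'clock': 0.7, 'joints': array([ 1.47258732e+00,  3.84645050e-01,  7.89133331e-03, -4.90108372e-05,
       -1.19397053e+00, -2.58615505e-01]), 'joint_vel': array([ 2.14848661e-03, -5.91055683e-04,  3.35586775e-07, -1.19229853e-03,
       -1.45165253e-03, -4.56406519e-04]), 'joint_efforts': array([ 5.36424559e-04, -3.91952991e+01,  1.88580090e+01,  4.18989480e+00,
       -2.42251162e-04,  3.83686597e-06]), 'position': array([218.25928589, 585.62397553, 231.33459586]), 'ee_rot': array([ 9.84125104e-01, -1.77476131e-01, -2.56003674e-05, -3.40962050e-05]), 'contact_force': array([ 0.21560061, -0.05493431, -0.04063549]), 'wrist_torque': array([-0.01280675, -0.01037808, -0.00989316]), 'gripper_width': 85.11019665187182}
```

View pics/top0.png

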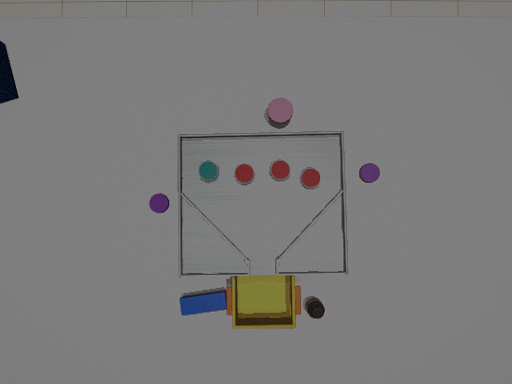

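View pics/scene0.png

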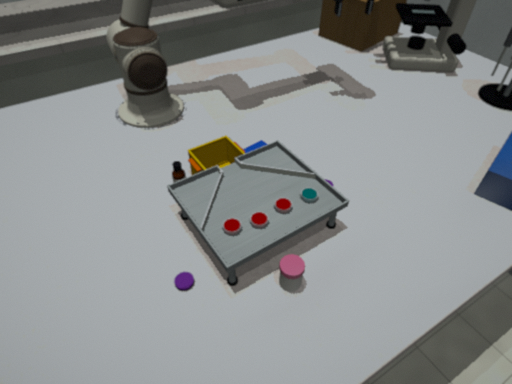

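The top view shows red dishes at (244,174), (280,170) and (311,178), green at (208,171), and purple look-alikes off the tray at (160,203) and (369,173). I'll confirm in an enlarged crop.

```bash
python3 - <<'E'
import cv2
im=cv2.imread("pics/top0.png")[95:345,145:395]
im=cv2.resize(im,None,fx=2.4,fy=2.4,interpolation=cv2.INTER_CUBIC)
cv2.imwrite("pics/crop0.png",cv2.convertScaleAbs(im,alpha=1.4))
E
```

```text
(no output)
```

View pics/crop0.png

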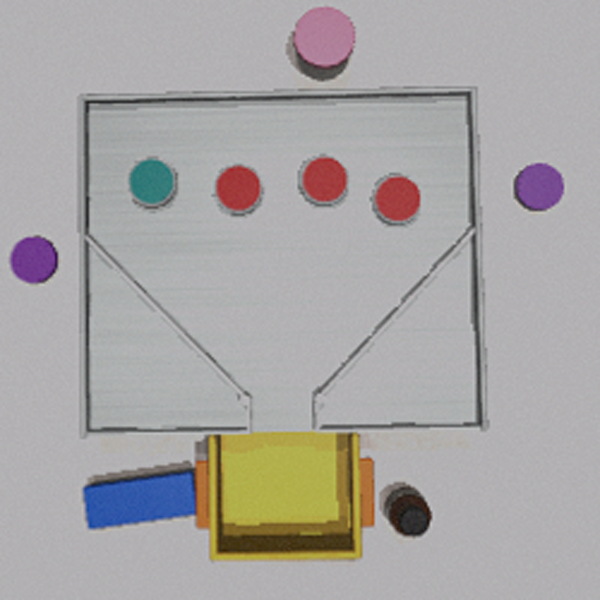

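```bash
cat > h.py <<'E'
import numpy as np, cv2, json, os
from scipy.optimize import least_squares
def cams():
    from bench import eyes
    return {c:eyes.camera_model(c) for c in("top","scene")}
def proj(m,P):
    P=np.atleast_2d(P).astype(float); R=cv2.Rodrigues(m["rvec"])[0]
    return cv2.projectPoints(P,m["rvec"],m["tvec"],m["K"],np.array([m["k1"],0,0,0.]))[0][:,0]
def unproj(m,uv,z):
    u=cv2.undistortPoints(np.array([[uv]],float),m["K"],np.array([m["k1"],0,0,0.]))[0,0]
    R=cv2.Rodrigues(m["rvec"])[0]; C=-R.T@m["tvec"]; d=R.T@np.array([u[0],u[1],1])
    return C+d*(z-C[2])/d[2]
def T2W(p,q): # pose p=(x,y,th), q tray pts (n,3)
    q=np.atleast_2d(q).astype(float); c,s=np.cos(p[2]),np.sin(p[2])
    return np.c_[p[0]+c*q[:,0]-s*q[:,1],p[1]+s*q[:,0]+c*q[:,1],q[:,2]]
def W2T(p,w):
    c,s=np.cos(p[2]),np.sin(p[2]); d=np.array(w)[:2]-p[:2]
    return np.array([c*d[0]+s*d[1],-s*d[0]+c*d[1]])
def dishes(im):
    hsv=cv2.cvtColor(im,cv2.COLOR_RGB2HSV); out=[]
    for n,lo,hi in(("red",(0,120,60),(8,255,255)),("red",(172,120,60),(180,255,255)),("green",(80,100,50),(98,255,255))):
        k=cv2.inRange(hsv,lo,hi)
        if n=="red" and lo[0]==0: k0=k; continue
        if n=="red": k=k|k0
        N,_,st,ce=cv2.connectedComponentsWithStats(k)
        out+=[(n,ce[i],st[i,4]) for i in range(1,N) if st[i,4]>40]
    return out
E
python3 - <<'E'
from h import *
from bench import eyes
M=cams(); m=M["top"]
c=np.array([(82,96),(476,88),(488,428),(84,435),(250,397),(314,393),(250,430),(314,428),(87,234),(473,228)],float)/2.4+[145,95]-0.3
def q(t): return np.array([(-150-t,-145-t,84),(-150-t,145+t,84),(100+t,145+t,84),(100+t,-145-t,84),(75,-23.5,84),(75,23.5,84),(100,-23.5,84),(100,23.5,84),(-50,-145,84),(-50,145,84)])
f=lambda v:(proj(m,T2W(v[:3],q(v[3])))-c).ravel()
r=least_squares(f,[500,0,3.1,3]); 
best=min((least_squares(f,[550,50,a,3]) for a in (0,1.5,3.1,-1.5)),key=lambda r:r.cost)
print(best.x,best.cost); print(best.fun.reshape(-1,2).round(1))
p=best.x[:3]; np.save("p.npy",p)
im=cv2.imread("pics/top0.png")[:,:,::-1]
for n,uv,a in dishes(im):
    w=unproj(m,uv,81); print(n,uv.round(1),a,w.round(1),W2T(p,w).round(1))
im=cv2.imread("pics/scene0.png")[:,:,::-1]
for n,uv,a in dishes(im):
    w=unproj(M["scene"],uv,81); print("sc",n,uv.round(1),a,w.round(1),W2T(p,w).round(1))
sc=cv2.imread("pics/scene0.png")
for u in proj(M["scene"],T2W(p,q(3))): cv2.circle(sc,tuple(int(x) for x in u.round()),2,(0,0,255),1)
cv2.imwrite("pics/scfit.png",cv2.resize(sc[100:300,100:400],None,fx=2.5,fy=2.5))
E
```

```text
[538.00947726  31.78554215   3.16629695   1.7417881 ] 8.704408740408166
[[ 0.2 -0.3]
 [-0.8 -0.4]
 [-1.3  1. ]
 [-0.3  0.4]
 [ 0.3 -0. ]
 [ 0.3  1.3]
 [ 0.5  0.6]
 [ 0.6  1.1]
 [-0.8 -1.7]
 [ 1.3 -2.1]]
red [279.9 169.3] 248 [623.9   0.   81. ] [-85.1  33.9]
red [244.  172.9] 245 [617.1  64.3  81. ] [-79.9 -30.6]
red [310.5 177.3] 251 [609.8 -54.6  81. ] [-69.6  88.1]
green [207.7 170.1] 243 [621.7 129.6  81. ] [-86.1 -95.7]
sc red [282.9 203.8] 131 [615.7  65.   81. ] [-78.4 -31.3]
sc red [258.9 218.3] 145 [622.9   0.8  81. ] [-84.1  33.1]
sc red [231.6 224.8] 157 [608.6 -53.7  81. ] [-68.5  87.3]
sc green [309.  193.5] 121 [620.3 130.1  81. ] [-84.7 -96.3]
```

View pics/scfit.png

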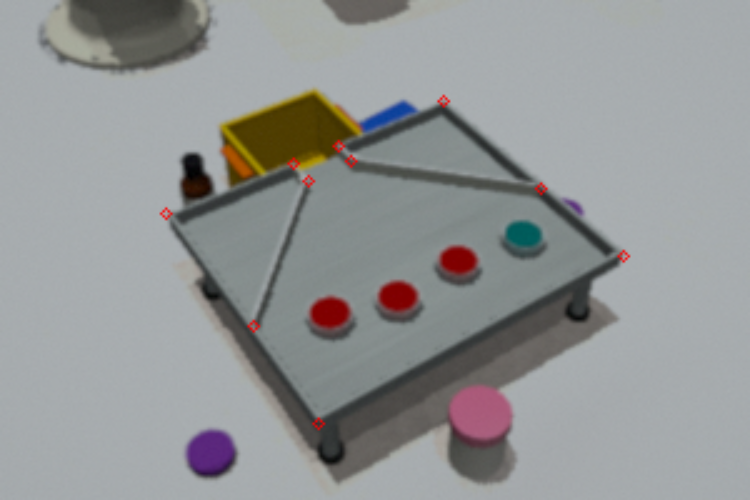

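The overlay agrees in both cameras: three red dishes mid and right on the tray, green at the −y end, both purple ones on the bench. Next is the motion helper.

```bash
cat >> h.py <<'E'
from scipy.spatial.transform import Rotation as Ro
def plan(*wps):
    """wps: tray (x,y,z,phi deg) of TCP; tool x = tray -x turned by phi. prints turn then shift in tool axes"""
    from bench import arm
    s=arm.read_state(); p=np.load("p.npy"); R=Ro.from_quat(s["ee_rot"]); pos=s["position"]
    print("t",s["clock"],"tray",W2T(p,pos).round(1),"z",pos[2].round(1),"w",round(s["gripper_width"],1),"F",s["contact_force"].round(2),"yaw-tray",round(np.degrees(np.arctan2(R.as_matrix()[1,0],R.as_matrix()[0,0])-p[2]+np.pi),2))
    for x,y,z,phi in wps:
        a=p[2]-np.pi+np.radians(phi); X=np.array([np.cos(a),np.sin(a),0]); Z=np.array([0,0,-1.]); Y=np.cross(Z,X)
        Rt=Ro.from_matrix(np.c_[X,Y,Z]); rv=np.degrees((R.inv()*Rt).as_rotvec())
        tgt=T2W(p,[x,y,z])[0]; d=Rt.inv().apply(tgt-pos)/10
        print("turn",rv.round(1),"then shift cm",d.round(2)); R=Rt; pos=tgt
def look(tag,view=True):
    from bench import eyes
    M=cams(); p=np.load("p.npy")
    for c in("top","scene"):
        im=eyes.get_image(c); cv2.imwrite(f"pics/{c}_{tag}.png",im[:,:,::-1])
        for n,uv,a in dishes(im):
            if a>60: print(c,n,a,uv.round(0),W2T(p,unproj(M[c],uv,81)).round(1))
    a=cv2.imread(f"pics/top_{tag}.png")[90:340,140:400]; b=cv2.imread(f"pics/scene_{tag}.png")[90:340,110:370]
    cv2.imwrite(f"pics/both_{tag}.png",cv2.resize(np.hstack([a,b]),None,fx=1.5,fy=1.5))
E
python3 - <<'E'
from h import *
plan((-120.3,-40.9,200,13.9),(-120.3,-40.9,76,13.9))
E
```

```text
t 0.7 tray [ 306.  -561.6] z 231.3 w 85.1 F [ 0.22 -0.05 -0.04] yaw-tray -21.86
turn [ -0.    0.  -35.8] then shift cm [28.87 60.78  3.13]
turn [0. 0. 0.] then shift cm [ 0.   0.  12.4]
```

Call:
jog_arm([
  [[0,0,0],[0,0,-9],0.6],
  [[0,0,0],[0,0,-9],0.6],
  [[0,0,0],[0,0,-9],0.6],
  [[0,0,0],[0,0,-8.8],0.6],
  [[1.8,3.8,0.2],[0,0,0],0.6],
  [[1.8,3.8,0.2],[0,0,0],0.6],
  [[1.8,3.8,0.2],[0,0,0],0.6],
  [[1.8,3.8,0.2],[0,0,0],0.6],
  [[1.8,3.8,0.2],[0,0,0],0.6],
  [[1.8,3.8,0.2],[0,0,0],0.6],
])

```text
clock: 1.95
position: [383.6, 393.3, 219.5]
ee_rot: [0.991, 0.134, 0.0, -0.0]
contact_force: [0.7, 0.5, 0.7]
gripper_width: 6.4
```

Call:
jog_arm([
  [[1.8,3.8,0.2],[0,0,0],0.6],
  [[1.8,3.8,0.2],[0,0,0],0.6],
  [[1.8,3.8,0.2],[0,0,0],0.6],
  [[1.8,3.8,0.2],[0,0,0],0.6],
  [[1.8,3.8,0.2],[0,0,0],0.6],
  [[1.8,3.8,0.2],[0,0,0],0.6],
  [[1.8,3.8,0.2],[0,0,0],0.6],
  [[1.8,3.8,0.2],[0,0,0],0.6],
  [[1.8,3.8,0.2],[0,0,0],0.6],
  [[0,0,0],[0,0,0],0.6],
])

```text
clock: 3.2
position: [630.7, 105.3, 200.5]
ee_rot: [0.991, 0.132, -0.0, 0.0]
contact_force: [-0.1, 0.6, 0.7]
gripper_width: 6.0
```

```bash
python3 - <<'E'
from h import *
plan((-120.3,-40.9,110,13.9),(-120.3,-40.9,76,13.9))
look("1")
E
```

```text
t 3.2 tray [-94.5 -71.2] z 200.5 w 6.0 F [-0.07  0.58  0.69] yaw-tray 13.72
turn [ 0.   0.  -0.2] then shift cm [1.78 3.56 9.05]
turn [0. 0. 0.] then shift cm [0.  0.  3.4]
top red 247 [280. 169.] [-85.2  33.9]
top red 246 [244. 173.] [-80.  -30.6]
top red 251 [310. 177.] [-69.6  88.1]
top green 197 [208. 172.] [-83.5 -95. ]
scene red 131 [283. 204.] [-78.4 -31.3]
scene red 145 [259. 218.] [-84.1  33.1]
scene red 155 [232. 225.] [-68.4  87.2]
scene green 114 [309. 193.] [-84.3 -96.1]
```

View pics/both_1.png

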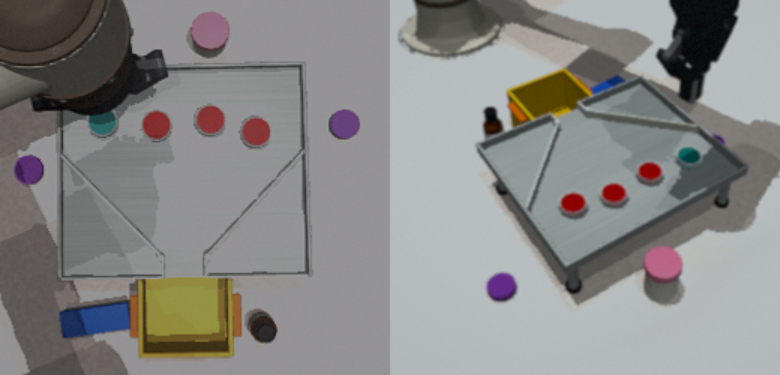

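The hand is high over the tray's −y side and all dishes are unmoved. Next I go behind the middle-left red dish at pixel (244,173) and descend.

Call:
jog_arm([
  [[1.0,1.8,2],[0,0,0],0.6],
  [[0.8,1.8,2.5],[0,0,0],0.6],
  [[0,0,2.5],[0,0,0],0.6],
  [[0,0,2],[0,0,0],0.6],
  [[0,0,0],[0,0,0],0.6],
])

```text
clock: 3.92
position: [654.9, 77.4, 108.5]
ee_rot: [0.991, 0.134, -0.003, 0.0]
contact_force: [-0.3, -0.6, 0.7]
gripper_width: 6.0
```

```bash
python3 - <<'E'
from h import *
plan((-120.3,-40.9,76,13.9))
look("2")
E
```

```text
t 3.925 tray [-118.   -42.7] z 108.5 w 6.0 F [-0.26 -0.63  0.72] yaw-tray 13.97
turn [0.  0.3 0.1] then shift cm [0.18 0.23 3.25]
top red 247 [280. 169.] [-85.2  33.9]
top red 244 [244. 173.] [-79.8 -30.6]
top red 251 [310. 177.] [-69.6  88.1]
top green 243 [208. 170.] [-86.1 -95.7]
scene red 129 [283. 204.] [-78.4 -31.5]
scene red 145 [259. 218.] [-84.1  33.1]
scene red 155 [232. 225.] [-68.4  87.2]
```

View pics/both_2.png

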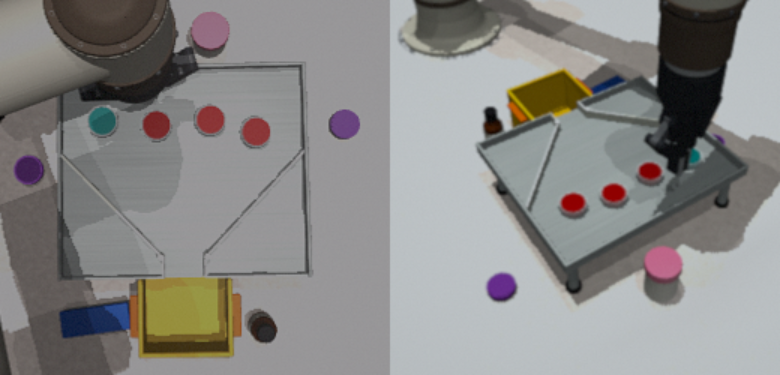

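Call:
jog_arm([
  [[0.1,0.2,1.6],[0,0,0],0.6],
  [[0.1,0,1.6],[0,0,0],0.6],
  [[0,0,0],[0,0,0],0.6],
  [[-0.5,0,0],[0,0,0],0.6],
  [[-0.5,0,0],[0,0,0],0.6],
  [[-0.5,0,0],[0,0,0],0.6],
  [[-0.5,0,0],[0,0,0],0.6],
  [[-0.5,0,0],[0,0,0],0.6],
  [[-0.5,0,0],[0,0,0],0.6],
])

```text
clock: 5.15
position: [629.7, 68.1, 79.4]
ee_rot: [0.991, 0.134, 0.0, -0.0]
contact_force: [0.2, 0.2, 0.4]
gripper_width: 6.0
```

```bash
python3 - <<'E'
from h import *
plan((15.9,-7.2,76,13.9))
look("3")
E
```

```text
t 5.15 tray [-92.6 -34.1] z 79.4 w 6.0 F [0.22 0.23 0.42] yaw-tray 13.94
turn [ 0. -0.  0.] then shift cm [-11.18   0.     0.34]
top red 247 [280. 169.] [-85.2  33.9]
top red 251 [310. 177.] [-69.6  88.1]
top red 209 [246. 183.] [-62.5 -27.3]
scene red 71 [275. 200.] [-61.9 -23.7]
scene red 145 [259. 218.] [-84.1  33.1]
scene red 157 [232. 225.] [-68.6  87.2]
scene green 103 [309. 193.] [-84.2 -97. ]
```

View pics/both_3.png

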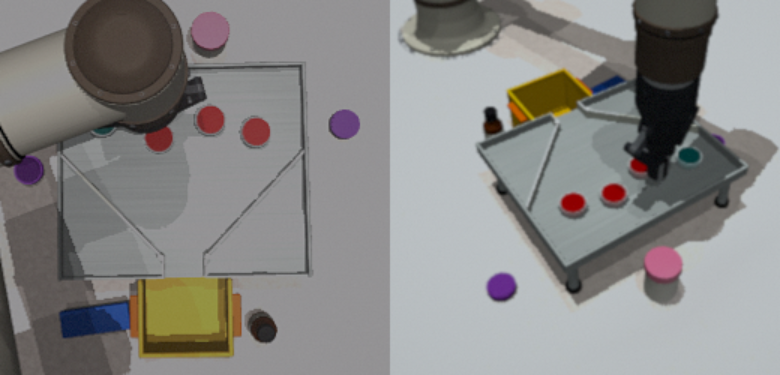

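Contact is as expected and the dish moves ahead of the tips; I continue slightly lower.

Call:
jog_arm([
  [[0.2,0,0.1],[0,0,0],0.6],
  [[0,0,0.3],[0,0,0],0.6],
  [[-0.6,0,0],[0,0,0],0.6],
  [[-0.6,0,0],[0,0,0],0.6],
  [[-0.6,0,0],[0,0,0],0.6],
  [[-0.6,0,0],[0,0,0],0.6],
  [[-0.6,0,0],[0,0,0],0.6],
  [[-0.6,0,0],[0,0,0],0.6],
  [[-0.6,0,0],[0,0,0],0.6],
  [[-0.6,0,0],[0,0,0],0.6],
])

```text
clock: 6.5
position: [585.3, 55.9, 75.4]
ee_rot: [0.991, 0.134, 0.0, -0.0]
contact_force: [0.5, 0.2, -0.4]
gripper_width: 6.0
```

Call:
jog_arm([
  [[-0.6,0,0],[0,0,0],0.6],
  [[-0.6,0,0],[0,0,0],0.6],
  [[-0.6,0,0],[0,0,0],0.6],
  [[-0.6,0,0],[0,0,0],0.6],
  [[-0.6,0,0],[0,0,0],0.6],
  [[-0.6,0,0],[0,0,0],0.6],
  [[-0.6,0,0],[0,0,0],0.6],
  [[-0.6,0,0],[0,0,0],0.6],
  [[-0.4,0,0],[0,0,0],0.6],
])

```text
clock: 7.62
position: [535.1, 42.1, 75.3]
ee_rot: [0.991, 0.134, -0.0, 0.0]
contact_force: [0.1, -0.4, 0.0]
gripper_width: 6.0
```

```bash
python3 - <<'E'
from h import *
plan()
look("4")
E
```

```text
t 7.625 tray [  2.6 -10.4] z 75.3 w 6.0 F [ 0.07 -0.41  0.04] yaw-tray 13.94
top red 248 [280. 169.] [-85.1  33.9]
top red 251 [310. 177.] [-69.6  88.1]
top green 244 [208. 170.] [-86.1 -95.8]
scene red 145 [259. 218.] [-84.1  33.1]
scene red 156 [232. 225.] [-68.5  87.2]
scene green 119 [309. 193.] [-84.6 -96.5]
```

View pics/both_4.png

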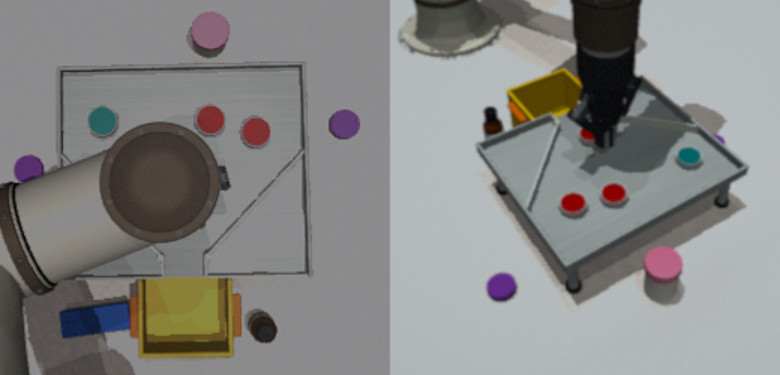

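Call:
jog_arm([
  [[-0.6,0,0],[0,0,0],0.6],
  [[-0.6,0,0],[0,0,0],0.6],
  [[0,0,0],[0,0,0],0.6],
  [[0.8,0,0],[0,0,0],0.6],
  [[0.8,0,0],[0,0,0],0.6],
  [[0,0,0],[0,0,7],0.6],
  [[0,0,0],[0,0,6.9],0.6],
  [[0,0,0],[0,0,0],0.6],
])

```text
clock: 8.72
position: [540.0, 43.5, 75.2]
ee_rot: [1.0, 0.013, 0.0, -0.0]
contact_force: [0.3, -0.4, -0.2]
gripper_width: 6.1
```

```bash
python3 - <<'E'
from h import *
plan((4,0,76,0),(74,0,76,0))
look("5")
b=cv2.imread("pics/scene_5.png")[110:210,170:330];cv2.imwrite("pics/z5.png",cv2.resize(b,None,fx=4,fy=4,interpolation=cv2.INTER_CUBIC))
E
```

```text
t 8.725 tray [ -2.3 -11.7] z 75.2 w 6.1 F [ 0.32 -0.41 -0.2 ] yaw-tray 0.12
turn [-0.  -0.   0.1] then shift cm [-0.63  1.17 -0.08]
turn [0. 0. 0.] then shift cm [-7. -0.  0.]
top red 247 [280. 169.] [-85.2  33.9]
top red 251 [310. 177.] [-69.6  88.1]
top red 111 [263. 247.] [51.7  1.5]
top green 242 [208. 170.] [-86.1 -95.6]
scene red 145 [259. 218.] [-84.1  33.1]
scene red 156 [232. 225.] [-68.5  87.2]
scene green 120 [309. 193.] [-84.6 -96.4]
```

View pics/z5.png

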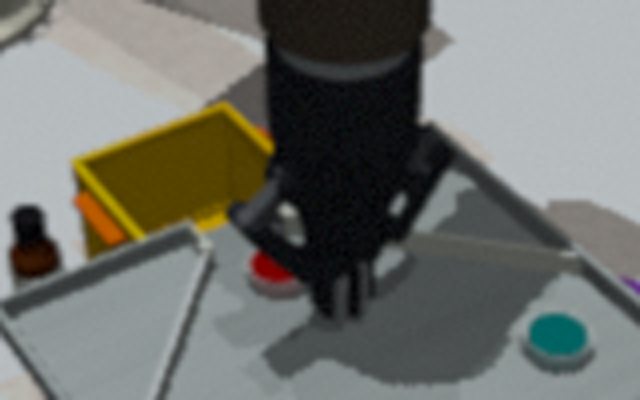

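Call:
jog_arm([
  [[0,0.6,0],[0,0,0],0.6],
  [[0,0.6,0],[0,0,0],0.6],
  [[-0.6,0,0],[0,0,0],0.6],
  [[-0.6,0,0],[0,0,0],0.6],
  [[-0.6,0,0],[0,0,0],0.6],
  [[-0.6,0,0],[0,0,0],0.6],
  [[-0.6,0,0],[0,0,0],0.6],
  [[-0.6,0,0],[0,0,0],0.6],
])

```text
clock: 9.82
position: [503.3, 30.5, 75.4]
ee_rot: [1.0, 0.013, 0.0, -0.0]
contact_force: [0.1, 0.9, 0.1]
gripper_width: 6.0
```

```bash
python3 - <<'E'
from h import *
plan((77,0,76,0))
look("6")
b=cv2.imread("pics/top_6.png")[210:310,180:340];cv2.imwrite("pics/z6.png",cv2.resize(b,None,fx=4,fy=4,interpolation=cv2.INTER_CUBIC))
E
```

```text
t 9.825 tray [34.8  0.5] z 75.4 w 6.0 F [0.11 0.93 0.1 ] yaw-tray 0.05
turn [-0.  -0.   0.1] then shift cm [-4.22 -0.05 -0.06]
top red 248 [280. 169.] [-85.1  33.9]
top red 251 [310. 177.] [-69.6  88.1]
top green 245 [208. 170.] [-86.  -95.7]
scene red 145 [259. 218.] [-84.1  33.1]
scene red 156 [232. 225.] [-68.5  87.2]
scene green 121 [309. 193.] [-84.7 -96.3]
```

View pics/z6.png

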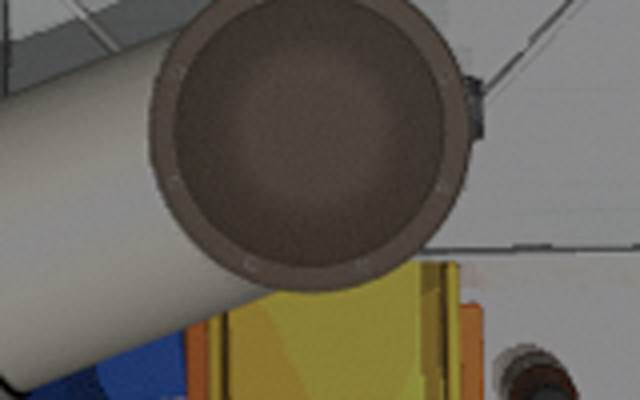

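View pics/both_6.png

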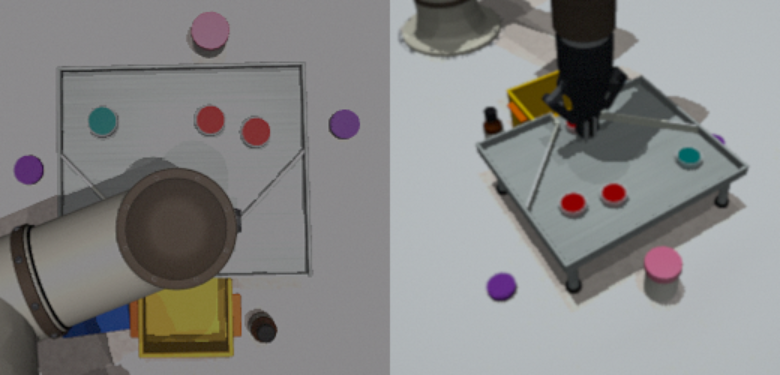

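Call:
jog_arm([
  [[-0.5,0,0],[0,0,0],0.6],
  [[-0.5,0,0],[0,0,0],0.6],
  [[-0.5,0,0],[0,0,0],0.6],
  [[-0.5,0,0],[0,0,0],0.6],
])

```text
clock: 10.42
position: [483.3, 29.8, 75.3]
ee_rot: [1.0, 0.013, -0.0, 0.0]
contact_force: [0.1, -0.4, 0.7]
gripper_width: 6.5
```

Call:
jog_arm([
  [[-0.5,0,0],[0,0,0],0.6],
  [[-0.5,0,0],[0,0,0],0.6],
  [[-0.5,0,0],[0,0,0],0.6],
  [[-0.5,0,0],[0,0,0],0.6],
  [[-0.3,0,0],[0,0,0],0.6],
  [[0,0,0],[0,0,0],0.6],
])

```text
clock: 11.18
position: [460.5, 29.3, 75.4]
ee_rot: [1.0, 0.013, 0.0, 0.0]
contact_force: [-0.0, -0.7, 0.4]
gripper_width: 5.7
```

```bash
python3 - <<'E'
from h import *
plan()
look("7")
E
```

```text
t 11.175 tray [77.5  0.6] z 75.4 w 5.7 F [-0.04 -0.67  0.42] yaw-tray 0.05
top red 247 [280. 169.] [-85.2  33.9]
top red 251 [310. 177.] [-69.6  88.1]
top green 243 [208. 170.] [-86.2 -95.8]
scene red 145 [259. 218.] [-84.1  33.1]
scene red 154 [232. 225.] [-68.4  87.3]
scene green 122 [309. 193.] [-84.8 -96.4]
```

View pics/both_7.png

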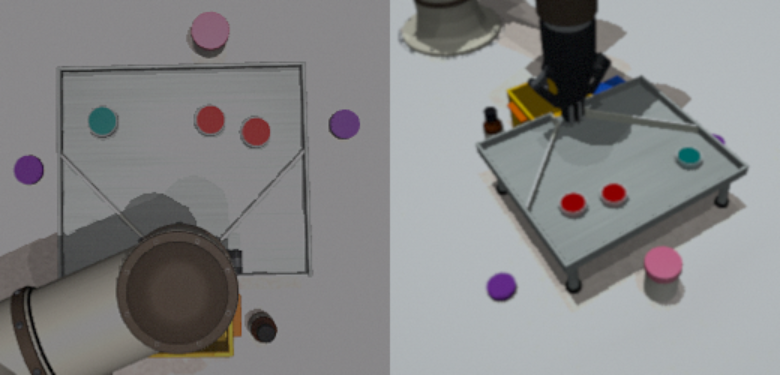

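Call:
jog_arm([
  [[2,0,0],[0,0,0],0.6],
  [[2,0,-1],[0,0,0],0.6],
  [[1,0,-3],[0,0,0],0.6],
  [[0,0,-2],[0,0,7.3],0.6],
  [[0,0,0],[0,0,7.2],0.6],
  [[0,0,0],[0,0,0],0.6],
])

```text
clock: 12.02
position: [510.7, 30.6, 135.4]
ee_rot: [0.994, -0.113, 0.0, -0.0]
contact_force: [-0.2, -0.3, -0.4]
gripper_width: 5.9
```

```bash
python3 - <<'E'
from h import *
look("8")
plan((-123.4,43.6,110,-14.5),(-123.4,43.6,75.5,-14.5))
E
```

```text
top red 248 [280. 169.] [-85.1  33.9]
top red 251 [310. 177.] [-69.6  88.1]
top green 244 [208. 170.] [-86.1 -95.6]
scene red 145 [259. 218.] [-84.1  33.1]
scene red 155 [232. 225.] [-68.4  87.2]
scene green 121 [309. 193.] [-84.7 -96.3]
t 12.125 tray [27.5  0.6] z 135.0 w 5.9 F [-0.35  0.35 -0.17] yaw-tray -14.35
turn [0.  0.  0.1] then shift cm [15.69  0.38  2.5 ]
turn [0. 0. 0.] then shift cm [0.   0.   3.45]
```

View pics/both_8.png

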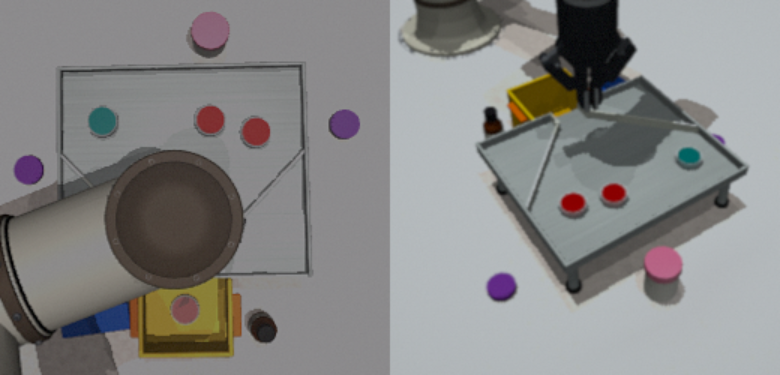

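The first dish lies in the tub, seen at (184,309) in the left panel. Now the red dish at top pixel (280,169).

Call:
jog_arm([
  [[3.2,0.1,0],[0,0,0],0.6],
  [[3.2,0.1,0],[0,0,0],0.6],
  [[3.2,0.1,0],[0,0,0],0.6],
  [[3.1,0.1,0],[0,0,0],0.6],
  [[3.0,0,0.5],[0,0,0],0.6],
  [[0,0,2],[0,0,0],0.6],
  [[0,0,2],[0,0,0],0.6],
  [[0,0,1.5],[0,0,0],0.6],
  [[0,0,0],[0,0,0],0.6],
])

```text
clock: 13.25
position: [661.7, -8.9, 73.6]
ee_rot: [0.994, -0.113, -0.002, 0.001]
contact_force: [-0.0, -0.1, 0.0]
gripper_width: 6.1
```

```bash
python3 - <<'E'
from h import *
look("9")
plan((15,7.8,75.5,-14.5))
E
```

```text
top red 245 [280. 169.] [-85.2  34. ]
top red 251 [310. 177.] [-69.6  88.1]
top green 231 [208. 170.] [-85.7 -95.5]
scene red 153 [232. 225.] [-68.3  87.3]
scene green 109 [309. 193.] [-83.8 -96.3]
t 13.35 tray [-124.1   43.6] z 75.8 w 5.9 F [-0.2  -0.58 -0.25] yaw-tray -14.41
turn [ 0.  -0.   0.1] then shift cm [-14.36   0.02   0.03]
```

View pics/both_9.png

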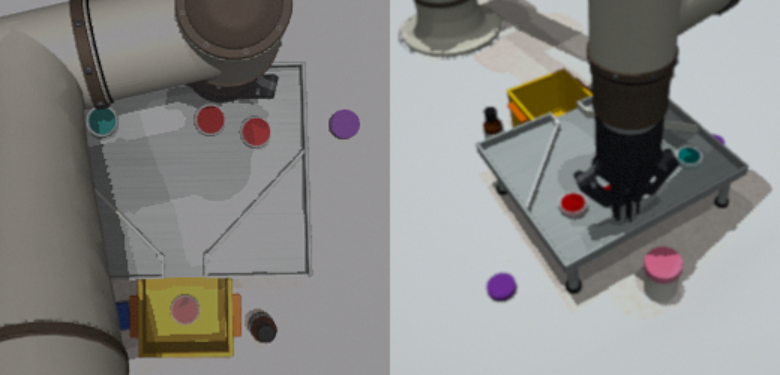

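Call:
jog_arm([
  [[-0.6,0,0],[0,0,0],0.6],
  [[-0.6,0,0],[0,0,0],0.6],
  [[-0.6,0,0],[0,0,0],0.6],
  [[-0.6,0,0],[0,0,0],0.6],
  [[-0.6,0,0],[0,0,0],0.6],
  [[-0.6,0,0],[0,0,0],0.6],
  [[-0.6,0,0],[0,0,0],0.6],
  [[-0.6,0,0],[0,0,0],0.6],
  [[-0.6,0,0],[0,0,0],0.6],
  [[-0.6,0,0],[0,0,0],0.6],
])

```text
clock: 14.6
position: [603.9, 4.9, 75.3]
ee_rot: [0.994, -0.114, 0.0, -0.0]
contact_force: [-0.5, -0.2, 0.6]
gripper_width: 5.7
```

Call:
jog_arm([
  [[-0.6,0,0],[0,0,0],0.6],
  [[-0.6,0,0],[0,0,0],0.6],
  [[-0.6,0,0],[0,0,0],0.6],
  [[-0.6,0,0],[0,0,0],0.6],
  [[-0.6,0,0],[0,0,0],0.6],
  [[-0.6,0,0],[0,0,0],0.6],
  [[-0.6,0,0],[0,0,0],0.6],
  [[-0.6,0,0],[0,0,0],0.6],
  [[-0.6,0,0],[0,0,0],0.6],
])

```text
clock: 15.72
position: [551.3, 17.0, 75.3]
ee_rot: [0.994, -0.114, 0.0, 0.0]
contact_force: [-0.1, 0.1, 0.7]
gripper_width: 6.1
```

```bash
python3 - <<'E'
from h import *
look("10")
plan((15,7.8,75.5,-14.5))
E
```

```text
top red 194 [312. 177.] [-71.  91.]
top green 245 [208. 170.] [-86.1 -95.7]
scene red 157 [232. 225.] [-68.5  87.3]
scene green 122 [309. 193.] [-84.6 -96.4]
t 15.825 tray [-12.6  15. ] z 75.3 w 5.7 F [-0.15 -0.17 -0.03] yaw-tray -14.44
turn [0.  0.  0.1] then shift cm [-2.85 -0.01 -0.02]
```

View pics/both_10.png

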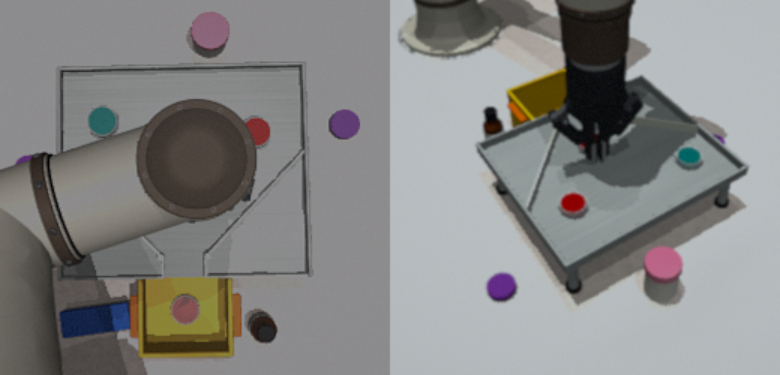

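Call:
jog_arm([
  [[-0.6,0,0],[0,0,0],0.6],
  [[-0.6,0,0],[0,0,0],0.6],
  [[-0.6,0,0],[0,0,0],0.6],
  [[-0.6,0,0],[0,0,0],0.6],
  [[-0.4,0,0],[0,0,0],0.6],
  [[0.4,0,0],[0,0,0],0.6],
  [[1.2,0,0],[0,0,0],0.6],
  [[0,0,0],[0,0,-7.2],0.6],
  [[0,0,0],[0,0,-7.2],0.6],
  [[0,-0.5,0],[0,0,0],0.6],
])

```text
clock: 17.08
position: [540.8, 24.5, 75.2]
ee_rot: [1.0, 0.011, 0.0, 0.0]
contact_force: [0.5, -0.8, 0.1]
gripper_width: 5.9
```

```bash
python3 - <<'E'
from h import *
look("11")
plan((4,0.5,75.5,0),(77,0.5,75.5,0))
b=cv2.imread("pics/top_11.png")[190:290,180:340];cv2.imwrite("pics/z11.png",cv2.resize(b,None,fx=4,fy=4,interpolation=cv2.INTER_CUBIC))
E
```

```text
top red 251 [310. 177.] [-69.6  88.1]
top green 244 [208. 170.] [-86.1 -95.8]
scene red 156 [232. 225.] [-68.5  87.2]
scene green 123 [309. 193.] [-84.7 -96.3]
t 17.175 tray [-2.4  6.8] z 75.3 w 5.9 F [-0.37 -0.41  0.37] yaw-tray -0.15
turn [-0.  -0.  -0.2] then shift cm [-0.64 -0.63 -0.02]
turn [0. 0. 0.] then shift cm [-7.3 -0.   0. ]
```

View pics/z11.png

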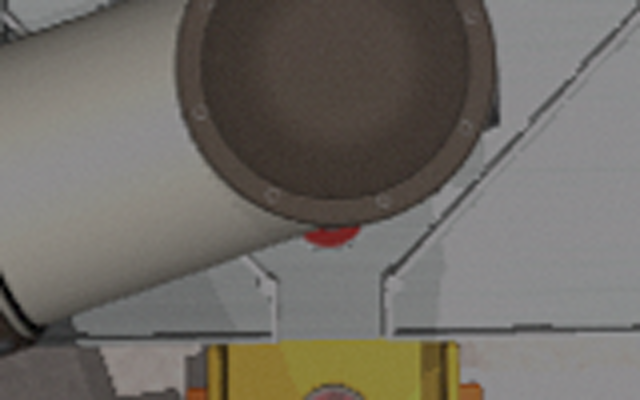

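Call:
jog_arm([
  [[0,-0.6,0],[0,0,0],0.6],
  [[-0.6,0,0],[0,0,0],0.6],
  [[-0.6,0,0],[0,0,0],0.6],
  [[-0.6,0,0],[0,0,0],0.6],
  [[-0.6,0,0],[0,0,0],0.6],
  [[-0.6,0,0],[0,0,0],0.6],
  [[-0.6,0,0],[0,0,0],0.6],
])

```text
clock: 18.05
position: [503.3, 29.8, 75.3]
ee_rot: [1.0, 0.012, 0.0, -0.0]
contact_force: [-0.3, -0.3, -0.2]
gripper_width: 6.4
```

Call:
jog_arm([
  [[-0.5,0,0],[0,0,0],0.6],
  [[-0.5,0,0],[0,0,0],0.6],
  [[-0.5,0,0],[0,0,0],0.6],
  [[-0.5,0,0],[0,0,0],0.6],
])

```text
clock: 18.55
position: [483.4, 29.4, 75.3]
ee_rot: [1.0, 0.012, -0.0, 0.0]
contact_force: [0.1, 0.4, -0.6]
gripper_width: 6.3
```

Call:
jog_arm([
  [[-0.5,0,0],[0,0,0],0.6],
  [[-0.5,0,0],[0,0,0],0.6],
  [[-0.5,0,0],[0,0,0],0.6],
  [[-0.5,0,0],[0,0,0],0.6],
  [[-0.4,0,0],[0,0,0],0.6],
  [[0,0,0],[0,0,0],0.6],
])

```text
clock: 19.3
position: [459.4, 28.8, 75.4]
ee_rot: [1.0, 0.012, -0.0, 0.0]
contact_force: [1.1, -0.2, 1.0]
gripper_width: 5.9
```

Call:
jog_arm([
  [[2,0,0],[0,0,0],0.6],
  [[2,0,-1],[0,0,0],0.6],
  [[2,0,-2],[0,0,0],0.6],
  [[2,0,-2],[0,0,0],0.6],
  [[0,0,0],[0,0,0],0.6],
])

```text
clock: 19.92
position: [541.7, 31.1, 126.4]
ee_rot: [1.0, 0.012, 0.002, -0.001]
contact_force: [-0.1, -0.5, -1.1]
gripper_width: 5.9
```

```bash
python3 - <<'E'
from h import *
look("12")
d=np.array([45+69.0,-87.7]);phi=np.degrees(np.arctan2(d[1],d[0]));u=d/np.linalg.norm(d)
print(phi,np.linalg.norm(d)); b=np.array([-69,87.7])-40*u; e=np.array([45,0])-30*u; print(b,e)
plan((*b,110,phi),(*b,75.5,phi),(*e,75.5,phi))
E
```

```text
top red 251 [310. 177.] [-69.6  88.1]
top green 242 [208. 170.] [-86.2 -95.7]
scene red 156 [232. 225.] [-68.5  87.2]
scene green 121 [309. 193.] [-84.7 -96.3]
-37.571020845253045 143.8307686136732
[-100.70392569  112.08977441] [21.22205573 18.29233081]
t 20.025 tray [-0.4  1.3] z 124.4 w 5.7 F [-0.   -0.5   0.17] yaw-tray -0.1
turn [ 0.   0.1 37.5] then shift cm [14.7   2.67  1.44]
turn [0. 0. 0.] then shift cm [0.   0.   3.45]
turn [0. 0. 0.] then shift cm [-15.38  -0.     0.  ]
```

View pics/both_12.png

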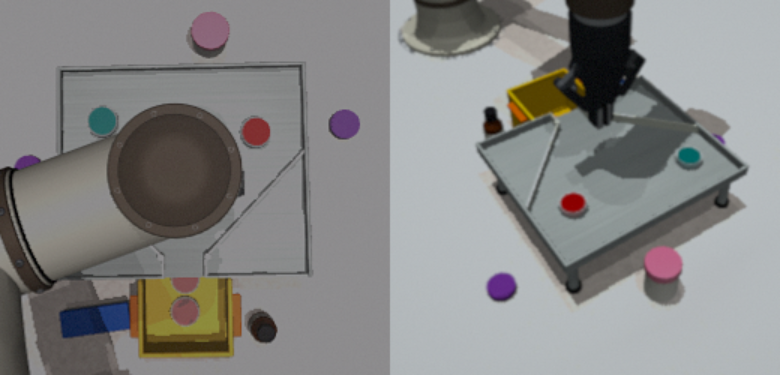

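Both dishes are in the tub (185,283) and (185,311). Now the last red dish, at top pixel (310,177).

Call:
jog_arm([
  [[0,0,0],[0,0,9.4],0.6],
  [[0,0,0],[0,0,9.4],0.6],
  [[0,0,0],[0,0,9.4],0.6],
  [[0,0,0],[0,0,9.3],0.6],
  [[3,0.6,0],[0,0,0],0.6],
  [[3,0.6,0],[0,0,0],0.6],
  [[3,0.5,0],[0,0,0],0.6],
  [[3,0.5,0],[0,0,0],0.6],
  [[2.7,0.5,0],[0,0,0],0.6],
  [[0,0,1],[0,0,0],0.6],
])

```text
clock: 21.28
position: [642.3, -78.9, 114.0]
ee_rot: [0.95, -0.311, -0.0, 0.0]
contact_force: [-1.1, -0.5, -1.1]
gripper_width: 5.9
```

```bash
python3 - <<'E'
from h import *
look("13")
plan((-100.7,112,75.5,-37.5))
E
```

```text
top red 249 [310. 177.] [-69.5  88.1]
scene green 105 [309. 193.] [-84.2 -96.9]
t 21.375 tray [-99.1 111.9] z 112.4 w 5.9 F [-0.61  0.45 -0.24] yaw-tray -37.61
turn [ 0.2  0.3 -0.1] then shift cm [ 0.13 -0.09  3.69]
```

View pics/both_13.png

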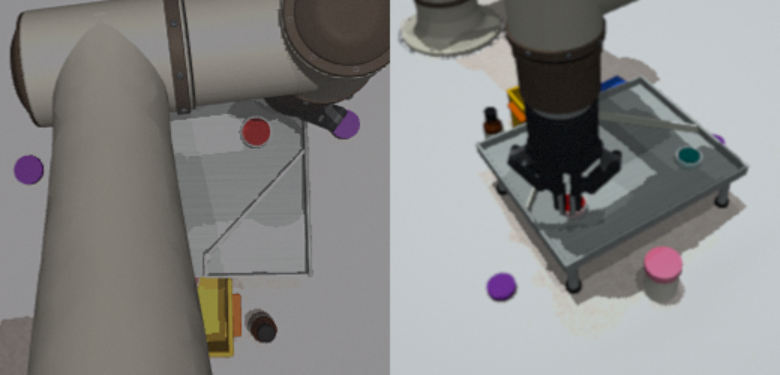

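Call:
jog_arm([
  [[0.1,-0.1,1.2],[0,0,0],0.6],
  [[0,0,1.2],[0,0,0],0.6],
  [[0,0,1.2],[0,0,0],0.6],
  [[0,0,0],[0,0,0],0.6],
])

```text
clock: 21.88
position: [642.8, -77.5, 77.7]
ee_rot: [0.951, -0.31, -0.001, 0.001]
contact_force: [-0.0, 0.0, -0.3]
gripper_width: 6.1
```

```bash
python3 - <<'E'
from h import *
look("14")
plan((21.2,18.3,75.5,-37.5))
E
```

```text
top red 249 [311. 177.] [-69.5  88.2]
scene green 104 [309. 193.] [-84.1 -97. ]
t 21.975 tray [-103.3  111.9] z 79.3 w 5.7 F [ 0.64 -0.33  0.92] yaw-tray -37.54
turn [ 0. -0. -0.] then shift cm [-15.57   0.15   0.38]
```

View pics/both_14.png

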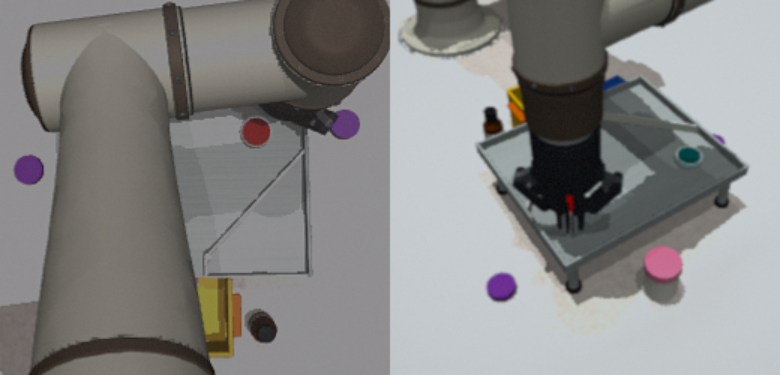

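Call:
jog_arm([
  [[0,0.1,0.4],[0,0,0],0.6],
  [[-0.6,0,0],[0,0,0],0.6],
  [[-0.6,0,0],[0,0,0],0.6],
  [[-0.6,0,0],[0,0,0],0.6],
  [[-0.6,0,0],[0,0,0],0.6],
  [[-0.6,0,0],[0,0,0],0.6],
  [[-0.6,0,0],[0,0,0],0.6],
  [[-0.6,0,0],[0,0,0],0.6],
  [[-0.6,0,0],[0,0,0],0.6],
  [[-0.6,0,0],[0,0,0],0.6],
])

```text
clock: 23.22
position: [599.4, -46.3, 75.3]
ee_rot: [0.951, -0.31, 0.0, -0.0]
contact_force: [0.5, -0.2, -0.2]
gripper_width: 6.1
```

```bash
python3 - <<'E'
from h import *
look("15")
plan((21.2,18.3,75.5,-37.5))
E
```

```text
top red 91 [296. 201.] [-27.5  61.6]
scene green 105 [309. 193.] [-84.3 -96.7]
t 23.325 tray [-59.2  79.5] z 75.3 w 6.1 F [ 0.76 -0.56 -0.4 ] yaw-tray -37.54
turn [ 0.  0. -0.] then shift cm [-10.1    0.04  -0.02]
```

View pics/both_15.png

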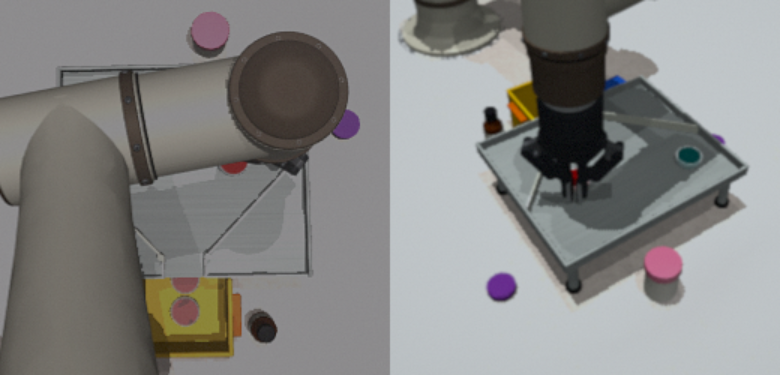

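Call:
jog_arm([
  [[-0.6,0,0],[0,0,0],0.6],
  [[-0.6,0,0],[0,0,0],0.6],
  [[-0.6,0,0],[0,0,0],0.6],
  [[-0.6,0,0],[0,0,0],0.6],
  [[-0.6,0,0],[0,0,0],0.6],
  [[-0.6,0,0],[0,0,0],0.6],
  [[-0.6,0,0],[0,0,0],0.6],
  [[-0.6,0,0],[0,0,0],0.6],
])

```text
clock: 24.32
position: [560.6, -18.0, 75.3]
ee_rot: [0.951, -0.31, 0.0, -0.0]
contact_force: [0.3, -0.1, -0.4]
gripper_width: 5.9
```

Call:
jog_arm([
  [[-0.6,0,0],[0,0,0],0.6],
  [[-0.6,0,0],[0,0,0],0.6],
  [[-0.6,0,0],[0,0,0],0.6],
  [[-0.6,0,0],[0,0,0],0.6],
  [[-0.6,0,0],[0,0,0],0.6],
  [[-0.6,0,0],[0,0,0],0.6],
  [[-0.6,0,0],[0,0,0],0.6],
  [[-0.6,0,0],[0,0,0],0.6],
  [[-0.5,0,0],[0,0,0],0.6],
  [[0,0,0],[0,0,0],0.6],
])

```text
clock: 25.58
position: [517.8, 13.2, 75.3]
ee_rot: [0.951, -0.31, -0.0, 0.0]
contact_force: [0.2, 0.4, 0.7]
gripper_width: 5.7
```

```bash
python3 - <<'E'
from h import *
look("16")
plan()
E
```

```text
top green 243 [208. 170.] [-86.1 -95.7]
scene green 119 [309. 193.] [-84.7 -96.5]
t 25.675 tray [20.2 18.2] z 75.4 w 5.6 F [-0.22  0.34 -0.01] yaw-tray -37.55
```

View pics/both_16.png

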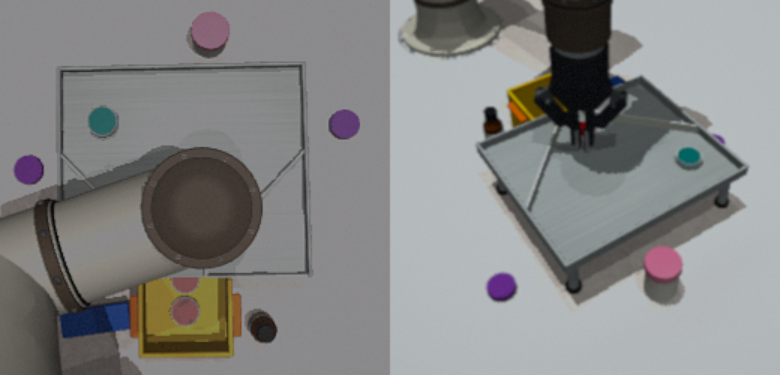

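Call:
jog_arm([
  [[1,0,0],[0,0,0],0.6],
  [[2,0,0],[0,0,0],0.6],
  [[0,0,0],[0,0,-9.4],0.6],
  [[0,0,0],[0,0,-9.4],0.6],
  [[0,0,0],[0,0,-9.4],0.6],
  [[0,0,0],[0,0,-9.3],0.6],
  [[0,-1.8,0],[0,0,0],0.6],
  [[0,-1.7,0],[0,0,0],0.6],
  [[0,0,0],[0,0,0],0.6],
])

```text
clock: 26.8
position: [541.8, 31.9, 75.4]
ee_rot: [1.0, 0.013, 0.0, -0.0]
contact_force: [-0.1, -0.4, -0.4]
gripper_width: 5.7
```

```bash
python3 - <<'E'
from h import *
look("17")
plan((4,0.5,75.5,0),(77,0.5,75.5,0))
b=cv2.imread("pics/top_17.png")[190:290,180:340];b2=cv2.imread("pics/scene_17.png")[110:210,170:330];cv2.imwrite("pics/z17.png",cv2.resize(np.vstack([b,b2]),None,fx=3,fy=3,interpolation=cv2.INTER_CUBIC))
E
```

```text
top red 85 [262. 248.] [53.9 -0.4]
top green 243 [208. 170.] [-86.1 -95.7]
scene green 120 [309. 193.] [-84.6 -96.4]
t 26.9 tray [-3.5  0.9] z 75.3 w 5.9 F [-0.79 -1.03  0.56] yaw-tray -0.03
turn [ 0.  0. -0.] then shift cm [-0.75 -0.04 -0.02]
turn [0. 0. 0.] then shift cm [-7.3 -0.   0. ]
```

View pics/z17.png

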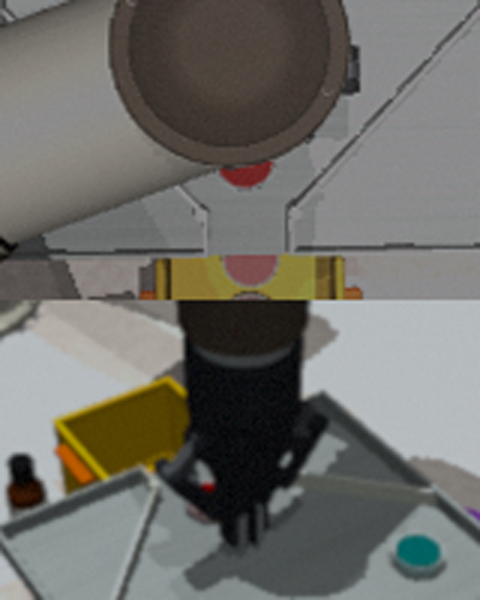

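Call:
jog_arm([
  [[-0.6,-0.1,0],[0,0,0],0.6],
  [[-0.6,0,0],[0,0,0],0.6],
  [[-0.6,0,0],[0,0,0],0.6],
  [[-0.6,0,0],[0,0,0],0.6],
  [[-0.6,0,0],[0,0,0],0.6],
  [[-0.6,0,0],[0,0,0],0.6],
  [[-0.5,0,0],[0,0,0],0.6],
])

```text
clock: 27.78
position: [500.1, 30.3, 75.3]
ee_rot: [1.0, 0.012, 0.0, -0.0]
contact_force: [-1.0, 0.6, -0.6]
gripper_width: 6.4
```

Call:
jog_arm([
  [[-0.5,0,0],[0,0,0],0.6],
  [[-0.5,0,0],[0,0,0],0.6],
  [[-0.5,0,0],[0,0,0],0.6],
  [[-0.5,0,0],[0,0,0],0.6],
])

```text
clock: 28.28
position: [480.2, 29.8, 75.3]
ee_rot: [1.0, 0.012, 0.0, -0.0]
contact_force: [0.3, -0.3, -0.2]
gripper_width: 5.8
```

Call:
jog_arm([
  [[-0.5,0,0],[0,0,0],0.6],
  [[-0.5,0,0],[0,0,0],0.6],
  [[-0.5,0,0],[0,0,0],0.6],
  [[-0.5,0,0],[0,0,0],0.6],
  [[-0.3,0,0],[0,0,0],0.6],
  [[0,0,0],[0,0,0],0.6],
])

```text
clock: 29.02
position: [457.4, 29.3, 75.4]
ee_rot: [1.0, 0.012, 0.0, 0.0]
contact_force: [0.2, 0.1, 0.7]
gripper_width: 5.8
```

Call:
jog_arm([
  [[2,0,0],[0,0,0],0.6],
  [[2,0,-1],[0,0,0],0.6],
  [[2,0,-3],[0,0,0],0.6],
  [[3,0,-4],[0,0,0],0.6],
  [[4,0,-3],[0,0,0],0.6],
  [[4,0,0],[0,0,0],0.6],
  [[0,0,0],[0,0,0],0.6],
])

```text
clock: 29.9
position: [629.5, 33.4, 184.4]
ee_rot: [1.0, 0.011, 0.0, -0.0]
contact_force: [-0.7, -1.2, 0.1]
gripper_width: 6.1
```

```bash
python3 - <<'E'
from h import *
look("18")
plan()
b=cv2.imread("pics/top_18.png")[200:340,170:350];cv2.imwrite("pics/z18.png",cv2.resize(b,None,fx=4,fy=4,interpolation=cv2.INTER_CUBIC))
E
```

```text
top green 182 [208. 172.] [-83.1 -94.6]
scene green 106 [309. 193.] [-84.3 -96.6]
t 30.0 tray [-88.9   0.8] z 184.2 w 5.9 F [0.02 0.46 0.04] yaw-tray -0.09
```

View pics/both_18.png

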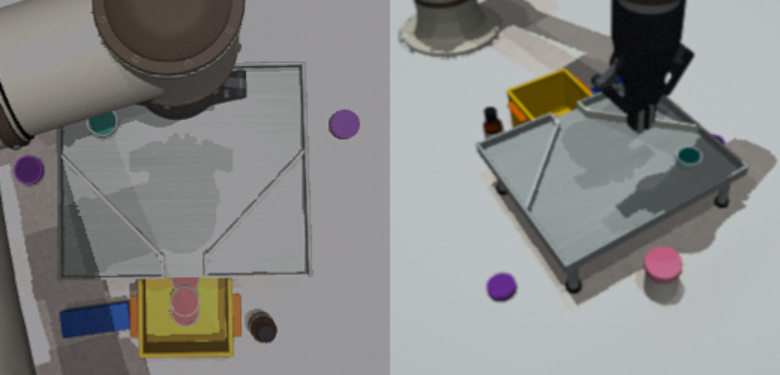

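View pics/z18.png

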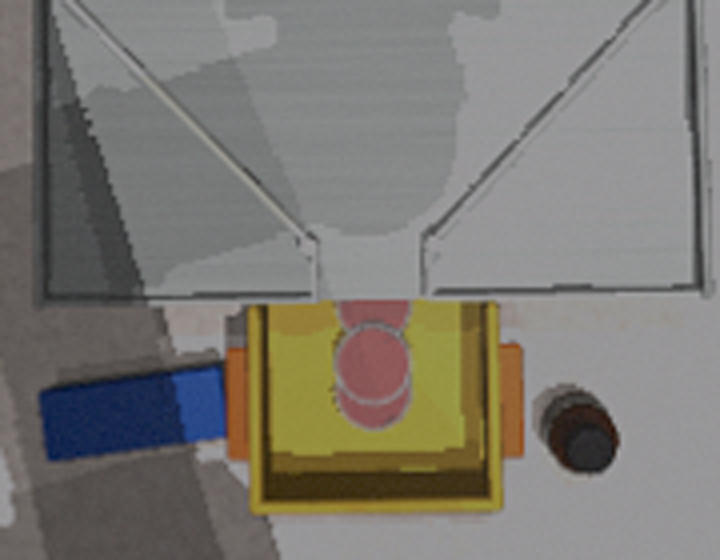

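All three are in the tub: two on its floor, the third resting on top of them at (372,363) in the crop. I raise the hand, let it settle, and check once more.

Call:
jog_arm([
  [[0,0,-3],[0,0,0],0.6],
  [[0,0,-3],[0,0,0],0.6],
  [[0,0,0],[0,0,0],0.6],
  [[0,0,0],[0,0,0],0.6],
  [[0,0,0],[0,0,0],0.6],
  [[0,0,0],[0,0,0],0.6],
])

```text
clock: 30.75
position: [627.0, 33.3, 244.3]
ee_rot: [1.0, 0.012, -0.001, 0.0]
contact_force: [-0.3, 0.5, 0.8]
gripper_width: 5.5
```

```bash
python3 - <<'E'
from h import *
from bench import arm
look("19"); plan()
a=cv2.imread("pics/top_18.png").astype(int)[270:330,170:330];b=cv2.imread("pics/top_19.png").astype(int)[270:330,170:330]
print("tub area diff",np.abs(a-b).max(2)[:, 60:130].mean())
E
```

```text
top green 239 [208. 170.] [-86.  -95.5]
scene green 106 [309. 193.] [-83.9 -96.4]
t 30.85 tray [-89.3   0.7] z 244.7 w 6.2 F [0.24 0.57 0.77] yaw-tray -0.06
tub area diff 4.019285714285714
```

View pics/both_19.png

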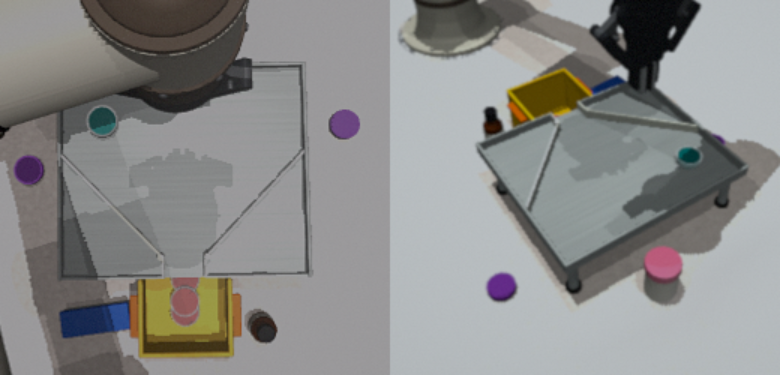

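The dishes are still in the tub at left-panel pixel (184,300). Green, bottle, slide box and jar are where they started, and the hand is high and clear.

```bash
python3 -c "
from bench import arm
print(arm.job_done())"
```

```text
the job is handed in; nothing more can be done
None
```

All three red dishes are in the yellow tub. I pushed them one at a time with nearly shut fingertips, first obliquely to the throat and then straight through, without gripping or lifting any. The job was handed in at about 31 s.

The last pictures show:
- **Tub:** two dishes lie on the floor and the third rests on top of them. All three are inside the tub.
- **Green dish:** at tray (-86, -96) mm in the top view, within about 0.3 mm of where it started.
- **Bystanders:** the bottle, slide box, jar and purple look-alikes look unmoved by eye.
- **Hand:** 245 mm above the bench, touching nothing.

Force readings after each move stayed at or below about 2 N. The two cameras disagreed by 1 to 2 mm on dish positions, which is within the calibration. No check failed.

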